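# Advance a glass strip on the breaking board and clamp it for scoring

### The job

Set the glass strip on the breaking board ready for scoring: with the fingers, push it flat against the fence and along it until the ink line lies at the left end of the ledge, so that one square of glass overhangs. Then push the raised hold-down arm over so that its rubber foot comes down and rests on the glass. Push gently, never lift the glass, and leave the other things on the table where they are.

Things in the scene. Friction and masses are not known exactly. Their poses are not given: they have to be found in the camera images.
- board: Breaking board, fixed to the table (place and yaw vary): low grey block 96 mm by 250 mm with a black bed, top 30 mm above the table. Origin: centre of the underside. +y runs along the fence to its left end, +x points away from the robot to the fence, an aluminium bar 8 mm thick, inner face at x = 19 mm, top 14 mm above the bed. Bed: y = -125 to 125 mm, open front edge at x = -46 mm.
- ledge_end (a point): Point on the bed's surface at its left end edge (the end of the ledge), on the line where the strip's long middle line lies when the strip touches the fence (19 mm from the fence). Axes as the board's: +y points along the fence and out past the end edge, +x to the fence, z up.
- strip_mid (a point): Centre (half-way up) of the loose strip of greenish glass, 38 mm wide (its x), 180 mm long (its y), 8 mm thick (its z), 0.137 kg, lying flat on the bed. Its y axis points to the end with the ink line; at the start it lies askew, a few mm off the fence and wholly on the bed.
- ink_line (a point): Middle of the black ink line drawn across the top face of the strip, 38 mm from its left (+y) end. Axes as the strip's.
- clamp_knob (a point): Centre of the black ball knob (22 mm across) at the free end of the hold-down arm, 76 mm from the arm's hinge. The arm is a steel bar 12 mm wide that stands raised behind the fence and leans away from the robot.
- clamp_hinge (a point): Middle of the hinge axis of the hold-down arm, behind the fence, 40 mm from the left end of the board, 37 mm to board +x of the strip's final middle line and 24 mm above the bed. The axis is parallel to the fence. Axes as the board's.
- clamp_arm (a joint): Angle of the hold-down arm, rad: 0 raised, leaning 20 degrees away from the robot against its stop; 0.35 upright; grows as it tips over the fence towards the robot; about 1.92 level with its rubber foot (37 mm from the hinge) on the glass; limit 2.1. It moves easily; once past upright it sinks by its own weight, damped, until the foot rests on the glass.
- specimen_jar: Bystander: clear jar with yellow lid, 58 mm across, 59 mm high; origin at the centre of its underside.
- chuck_round: Bystander: small specimen chuck with clamp screw, 29x37x28 mm; origin at the centre of its underside.
- grid_box: Bystander: flat white grid box, 34x75x13 mm; origin at the centre of its underside.
- syringe: Bystander: syringe with blue filter, lying, 26x114x20 mm; origin at the centre of its underside.
- petri_small: Bystander: small clear Petri dish, 55 mm across, 12 mm high; origin at the centre of its underside.
There are look-alikes about, which are no part of the job. Of the things that look like the part that bears strip_mid, the largest one is meant.

How it is judged:
By the outcome, as a careful person would: the job done as asked, in the order asked, and still so for the second after the job is handed in, with the robot touching nothing.
It also fails if it takes over 64 s, if anything falls off the work surface, if the arm or the gripper's body presses on something with over 40 N, if the wrist force passes 120 N, or if a joint passes its speed limit or range.

### The arm

A 6-joint arm with a two-finger parallel gripper is mounted at the origin on a cart in front of the work surface, level with it; the furniture and walls round the work are solid. World frame = base frame: x ahead of the robot, y to its left, z up, the work surface at z = 0. Lengths are in m, angles in degrees, forces in N, time in s.
With the tool pointing down it reaches from about 0.3 to 0.875 m from the base axis. Payload 6.4 kg.
Tool frame: the origin (TCP) lies at the very end of the fingers, on their centre line; the grasp point (between the pads) lies env.tcp_to_grasp behind it (env.tcp_to_grasp is the distance from the TCP to the grasp point, in m); z points along the fingers, y is the line along which they close (so a half turn about z gives the same grasp; the last joint's range is limited). The gripper opens to 88 mm and grips with 3 to 60 N. Pads are 18 mm wide; open, the fingers measure 123 mm over their backs; the gripper's body (75 mm by 187 mm) begins 45 mm behind the grasp point.
Start: joints at [-81.95, 10.359, 92.074, -0, 77.567, -11.82], TCP at [0.195, -0.541, 0.239] pointing down, gripper open.
Joint ranges: [-171.53, 171.53], [-51.25, 118.39], [17.06, 147.69], [-65.23, 245.23], [0, 150.52], [-178.68, 178.68]. Speed limits (degrees/s): [147.25, 147.25, 172.46, 180, 180, 180].

### API

Orientations are given as a 3x3 rotation matrix whose columns are the frame's x, y, z axes.
In Python, from bench import env gives the robot as it stands. The module is installed in compiled form; this text tells all that it offers.
- The arm moves only by the tool apply_moves, never from a script. Its argument "rows" is text: rows parted by semicolons, each of 4 numbers parted by spaces: the shift along the tool's x, y, z in cm, then the turn about the tool's z in rad. A call has 1 to 8 rows; each row is the pose to reach, as a shift and turn from the pose commanded when the call began, along the tool's axes at that moment; what a row does not reach only later rows make up. A row lasts 1/12 s, in which the tool goes at most 41.7 mm and 7.16 degrees, less where a joint would pass 70% of its speed; a pose out of reach is approached as far as the arm can. A call with a gripper value outside its range is refused whole. "grip" is the opening in per cent of the stroke, from 0 (shut) to 100 (fully open), set as the call begins (left out, the last holds). The fingers move at their own pace and stop on an object; "grip_force" is the grip in N (left out, the last holds). Time passes only in rows, so rows that repeat a pose let the fingers close. It gives the time, the measured TCP pose, the force, the opening and the grip force at its end, in the units of the state.
- env.state(): the state, without advancing time (a new reading comes with each control period).
- env.snapshot(name): name is "scene" or "top"; returns (picture, depth): 400x640x3 uint8, blue, green, red; 400x640 float32, m along the optical axis (not along the pixel's ray), 0 where there is no reading.
- env.get_calibration(name): a dict with "intrinsics" (3x3 intrinsics, pixels), "R" (3x3) and "t" (3): a world point X has camera coordinates R X + t. Camera axes: x right, y down, z forward; pixel columns grow to the right and rows downward; lengths in m; the calibration is good to about 2 mm. A picture is of the moment at which its call begins. get_calibration takes no time and is no camera call.
- env.close_job(): hands the job in; it is judged then, once.
Trained networks look in the newest picture that a camera, given by its name, has taken for a name from the list of things; names that differ only in an ending like _2 or _b are one class to them, and where a whole thing is asked for, a point or a joint stands for the part that bears it (a point fixed in the world has none). Each returns a list of dicts, best first, with "confidence" (0 to 1); they miss things now and then, are a little off and sometimes report something else, mostly with a low value. They report only what shows in the picture. A call takes as long as a camera call. They do not tell look-alikes from the thing itself.
- env.recognise(camera, target): "rect" ([left, top, right, bottom] in pixels, round what is visible of it).
The state is a dict: "time_s": time; "joint_positions": joint angles; "joint_vel": joint speeds; "joint_efforts": joint torques, N m; "eef_pos": TCP position; "ee_rot": TCP orientation; "wrist_force": force on the tool from outside, world axes, zero at the start; "torque": the same for the moment, N m; "width": finger opening in m; "finger_force": force on a finger pad.
Only numpy, scipy, OpenCV 4.12 (cv2) and the standard library are available. Lean on these libraries where they do the work, as an engineer would, in place of code of your own. Each camera call takes 0.05 s, during which the arm holds its last target. There are 200 camera calls.

## Working session

There is one attempt and no reset: what is moved stays moved. The work goes in short steps, Python scripts to look and compute and a tool call to move; the robot and the scene stay as the last step left them, time stands still between calls to the robot, and variables do not carry over. Pictures are saved under pics/ and viewed, at most 10 in all, crops included, and the job is handed in when it is done.

Besides the shell and the picture viewer there is one more tool, called after "Call:" as name(argument=value, ...) on one line, values as JSON. apply_moves: Moves the arm, as the interface text tells. Its arguments: {"type":"object","properties":{"rows":{"type":"string"},"grip":{"type":"number"},"grip_force":{"type":"number"}},"required":["rows"]}

```bash
mkdir -p pics
cat > h.py <<'E'
import numpy as np, cv2
from bench import env
def snap(cam,name=None):
    p,d=env.snapshot(cam)
    if name: cv2.imwrite(f'pics/{name}.png',p)
    return p,d
def pt(cam,u,v,z):
    c=env.get_calibration(cam);K,R,t=[np.array(c[k]) for k in('intrinsics','R','t')]
    r=R.T@np.linalg.inv(K)@np.array([u,v,1.]);o=-R.T@t
    return o+r*(z-o[2])/r[2]
def px(cam,X):
    c=env.get_calibration(cam);q=np.array(c['intrinsics'])@(np.array(c['R'])@np.array(X)+np.array(c['t']).ravel());return q[:2]/q[2]
E
python3 - <<'E'
from h import *
for c in('top','scene'):
    p,d=snap(c,c+'0')
    for n in('board','strip_mid','clamp_knob','specimen_jar','chuck_round','grid_box','syringe','petri_small'):
        print(c,n,[(np.round(r['rect']).tolist(),round(r['confidence'],2)) for r in env.recognise(c,n)][:4])
    k=env.get_calibration(c);print(np.round(k['intrinsics'],1).tolist(),np.round(k['R'],3).tolist(),np.round(k['t'],3).tolist())
s=env.state();print(s['time_s'],s['eef_pos'],np.round(s['ee_rot'],3).tolist(),env.tcp_to_grasp,s['width'])
E
```

```text
top board [([247.0, 183.0, 331.0, 232.0], 0.8)]
top strip_mid [([263.0, 209.0, 326.0, 228.0], 0.97), ([342.0, 200.0, 384.0, 221.0], 0.9), ([253.0, 186.0, 260.0, 205.0], 0.73), ([220.0, 152.0, 237.0, 176.0], 0.64)]
top clamp_knob [([255.0, 187.0, 260.0, 203.0], 0.68)]
top specimen_jar [([222.0, 151.0, 242.0, 176.0], 0.58), ([317.0, 153.0, 340.0, 172.0], 0.43)]
top chuck_round []
top grid_box [([315.0, 151.0, 338.0, 172.0], 0.78)]
top syringe [([269.0, 205.0, 325.0, 225.0], 0.42)]
top petri_small [([224.0, 250.0, 243.0, 267.0], 0.82)]
[[398.6, 0.0, 323.1], [0.0, 398.6, 204.3], [0.0, 0.0, 1.0]] [[-0.011, -1.0, -0.002], [-0.994, 0.011, -0.107], [0.107, 0.001, -0.994]] [-0.014, 0.537, 1.228]
scene board [([219.0, 206.0, 322.0, 273.0], 0.89), ([223.0, 205.0, 238.0, 239.0], 0.53)]
scene strip_mid [([322.0, 224.0, 366.0, 235.0], 0.67), ([249.0, 228.0, 313.0, 259.0], 0.62), ([406.0, 224.0, 424.0, 234.0], 0.57)]
scene clamp_knob [([225.0, 208.0, 238.0, 239.0], 0.5)]
scene specimen_jar [([170.0, 225.0, 192.0, 253.0], 0.64)]
scene chuck_round [([250.0, 220.0, 257.0, 229.0], 0.55)]
scene grid_box [([269.0, 205.0, 293.0, 223.0], 0.53)]
scene syringe [([268.0, 206.0, 295.0, 223.0], 0.4)]
scene petri_small [([219.0, 286.0, 247.0, 306.0], 0.77)]
[[505.0, 0.0, 314.1], [0.0, 505.0, 203.6], [0.0, 0.0, 1.0]] [[-0.55, -0.835, -0.014], [-0.333, 0.235, -0.913], [0.766, -0.498, -0.408]] [0.249, 0.275, 0.954]
0.9 [ 0.19544476 -0.54080613  0.23874957] [[0.94, 0.34, 0.0], [0.34, -0.94, -0.0], [-0.0, 0.0, -1.0]] 0.0187 0.08819730492701207
```

View pics/top0.png

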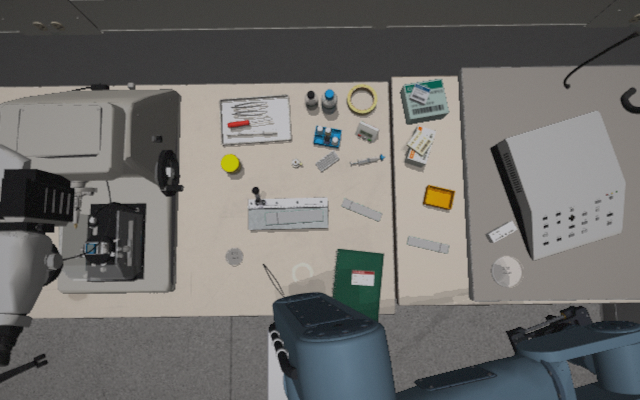

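View pics/scene0.png

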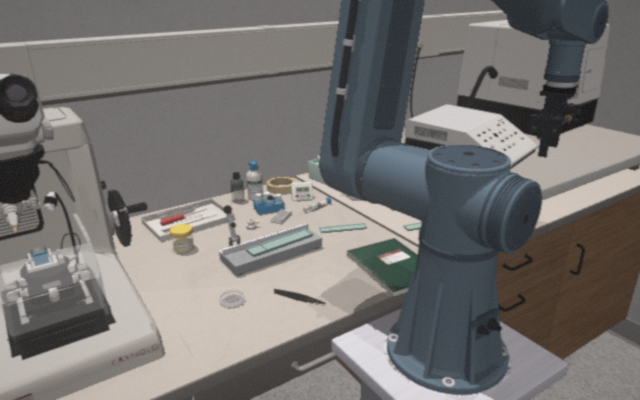

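The board shows in the top view at about (248–329, 197–232) with the glass strip on its bed and the knob at about (255, 190). The loose strips to the right are decoys. I'll zoom in on it.

Run:
```python
import cv2,numpy as np
a=cv2.imread('pics/top0.png')[178:240,240:340]; b=cv2.imread('pics/scene0.png')[198:278,212:332]
A=cv2.resize(a,None,fx=7,fy=7,interpolation=cv2.INTER_CUBIC); cv2.imwrite('pics/c1.png',A)
B=cv2.resize(b,None,fx=6,fy=6,interpolation=cv2.INTER_CUBIC); cv2.imwrite('pics/c2.png',B)
```

```text
(no output)
```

View pics/c1.png

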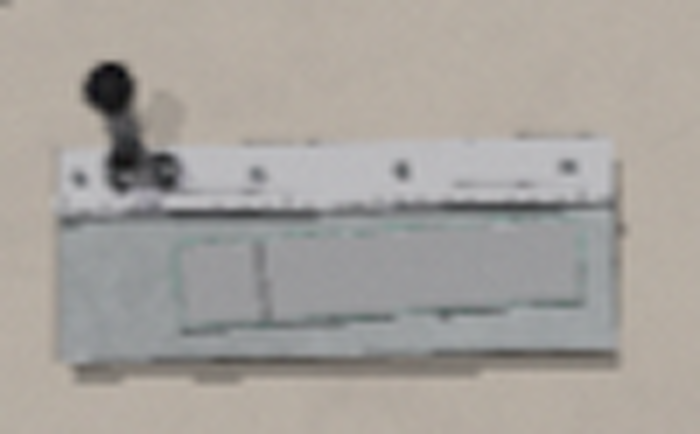

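View pics/c2.png

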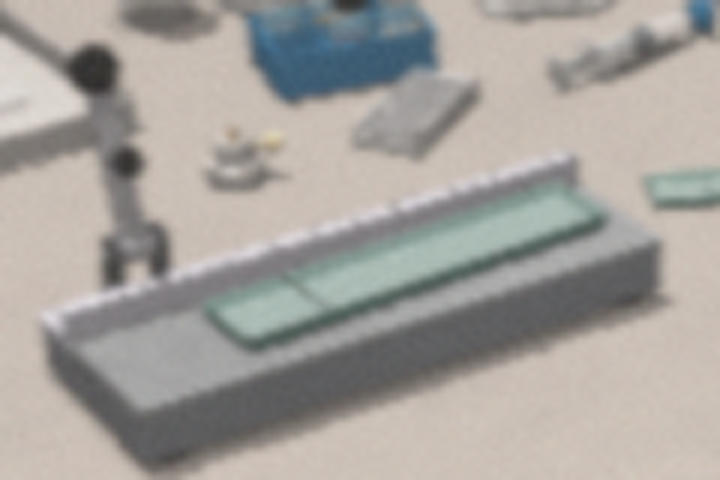

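Top crop: bed front corners at about (57,360) and (618,352), fence foot (62,212)–(612,200). Strip corners are (178,243), (585,218), (585,302), (183,330), with the ink line at (258,240)–(265,322). The scene crop shows the raised arm with its knob at (95,68).

```bash
cat >> h.py <<'E'
def C(u,v,z,k=7,x0=240,y0=178,cam='top'): return pt(cam,x0+(u+.5)/k-.5,y0+(v+.5)/k-.5,z)
E
python3 - <<'E'
from h import *
f=lambda a:np.round(a*1000,1).tolist()
FL,FR,BL,BR=C(57,360,.03),C(618,352,.03),C(62,212,.03),C(612,200,.03)
print('board',f(FL),f(FR),f(BL),f(BR),np.linalg.norm(FL-FR),np.linalg.norm(BL-FL),np.linalg.norm(BR-FR))
S=[C(*q,.038) for q in((178,243),(585,218),(585,302),(183,330),(258,240),(265,322))]
for s in S: print(f(s))
print([np.linalg.norm(S[i]-S[j]) for i,j in((0,1),(1,2),(2,3),(3,0))])
y=FL-FR;print('yaw deg',np.degrees(np.arctan2(-y[0],y[1])),np.degrees(np.arctan2(-(BL-BR)[0],(BL-BR)[1])),'strip',[np.degrees(np.arctan2(-v[0],v[1])) for v in(S[0]-S[1],S[3]-S[2])])
# scene view bed corners + strip
g=lambda u,v,z:C(u,v,z,6,212,198,'scene')
print('scene FL,FR',f(g(140,410,.03)),f(g(658,243,.03)), 'strip', [f(g(*q,.038)) for q in((207,308),(560,183),(606,210),(250,342))],'ink',[f(g(*q,.038)) for q in((285,270),(325,306))])
print('knob top/scene',[f(C(108,88,z)) for z in(.11,.12,.13)],[f(g(95,68,z)) for z in(.11,.12,.13)])
E
```

```text
board [461.9, 216.4, 30.0] [462.7, -34.4, 30.0] [528.4, 214.8, 30.0] [531.0, -32.6, 30.0] 0.2508366200155375 0.06649156047314353 0.06835477701530732
[513.1, 161.4, 38.0]
[522.2, -20.3, 38.0]
[484.7, -19.9, 38.0]
[474.2, 159.0, 38.0]
[514.0, 125.7, 38.0]
[477.4, 122.5, 38.0]
[np.float64(0.18193654688689775), np.float64(0.0375521343388237), np.float64(0.17919556655077062), np.float64(0.038930161296664524)]
yaw deg 0.169807164370484 0.6027387928800424 strip [np.float64(2.8781278742264798), np.float64(3.340593651597949)]
scene FL,FR [458.0, 218.2, 30.0] [456.8, -25.6, 30.0] strip [[503.3, 166.1, 38.0], [515.9, -13.3, 38.0], [482.5, -15.8, 38.0], [468.2, 164.4, 38.0]] ink [[514.0, 124.5, 38.0], [477.1, 125.5, 38.0]]
knob top/scene [[572.8, 180.7, 110.0], [571.3, 178.9, 120.0], [569.9, 177.2, 130.0]] [[599.4, 165.6, 110.0], [578.8, 174.1, 120.0], [558.1, 182.5, 130.0]]
```

```bash
cat >> h.py <<'E'
PSI=np.radians(.35)
def go(X,psi=PSI):
    s=env.state();R=np.array(s['ee_rot']);d=R.T@(np.array(X)-s['eef_pos'])*100
    print('t',round(s['time_s'],2),'tcp',np.round(s['eef_pos'],4),'F',np.round(s['wrist_force'],1),'shift',np.round(d,2),'turn',round(np.arctan2(R[1,0],R[0,0])-psi,4),'w',s['width'])
E
python3 -c "
from h import *
go([.455,.08,.15])"
```

```text
t 0.9 tcp [ 0.1954 -0.5408  0.2387] F [-0.1  0.2 -0.5] shift [ 45.51 -49.56   8.87] turn 0.3407 w 0.08819730492701207
```

Call:
apply_moves(rows="2.5 -3 0 0.11;5 -6 0 0.22;7.5 -9 0 0.34;10 -11.5 0 0.34;12.5 -14 0 0.34;15 -16.5 0 0.34;17.5 -19 0 0.34;20 -21.5 0 0.34", grip=0)

```text
time_s: 1.57
eef_pos: [0.3108, -0.2691, 0.2389]
ee_rot: [[1.0, 0.006, 0.0], [0.006, -1.0, -0.001], [0.0, 0.001, -1.0]]
wrist_force: [1.0, -0.6, 0.0]
width: 0.0369
finger_force: 0.0
```

```bash
python3 -c "
from h import *
go([.455,.08,.15])"
```

```text
t 1.57 tcp [ 0.3108 -0.2691  0.2389] F [ 1.  -0.6  0. ] shift [ 14.63 -34.82   8.88] turn 0.0001 w 0.03686344781882549
```

Call:
apply_moves(rows="1.5 -3.5 0 0;3 -7 0 0;4.5 -10.5 0 0;6 -14 0 0;7.5 -17.5 0 0;9 -21 0 0;10.5 -24.5 0 0;12 -28 0 0")

```text
time_s: 2.23
eef_pos: [0.429, 0.0122, 0.2391]
ee_rot: [[1.0, 0.007, 0.001], [0.007, -1.0, -0.0], [0.001, 0.0, -1.0]]
wrist_force: [0.8, -1.0, -0.3]
width: 0.0005
finger_force: 0.0
```

Call:
apply_moves(rows="1 -3 2 0;2 -5 5 0;2.6 -6.8 8.5 0;2.6 -6.8 12 0;2.6 -6.8 15 0;2.6 -6.8 17 0;2.6 -6.8 17 0")

```text
time_s: 2.82
eef_pos: [0.4505, 0.0789, 0.0647]
ee_rot: [[1.0, 0.007, -0.008], [0.007, -1.0, 0.001], [-0.008, -0.001, -1.0]]
wrist_force: [-0.6, 0.2, -0.4]
width: 0.0004
finger_force: 0.0
```

```bash
python3 -c "
from h import *
go([.458,.08,.0335])
snap('scene','s1')
cv2.imwrite('pics/s1c.png',cv2.resize(cv2.imread('pics/s1.png')[170:290,200:340],None,fx=5,fy=5,interpolation=2))"
```

```text
t 2.82 tcp [0.4505 0.0789 0.0647] F [-0.6  0.2 -0.4] shift [ 0.77 -0.11  3.11] turn 0.0011 w 0.0003556660140363871
```

View pics/s1c.png

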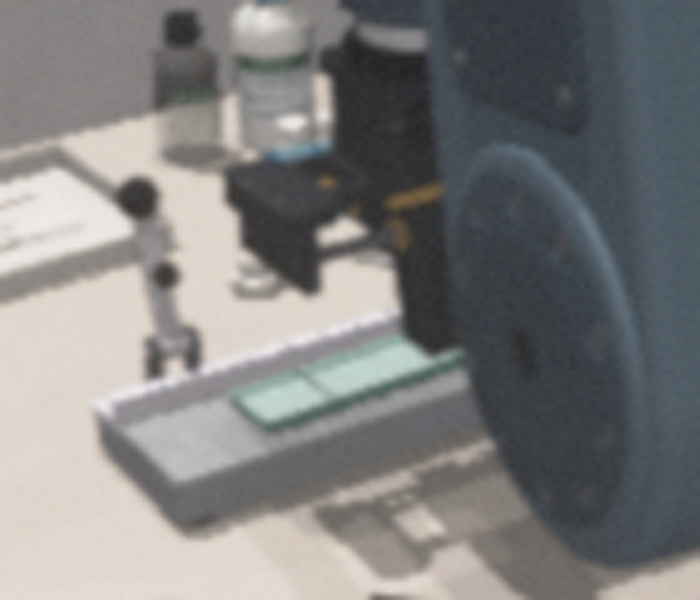

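The fingers (crop ~(425,340)) hover just in front of the strip; the arm hides the right half of the board. Descend next.

Call:
apply_moves(rows="0 0 0.6 0;0 0 1.2 0;0 0 2 0;0 0 2.8 0;0 0 3.5 0;0 0 3.5 0;0 0 3.5 0")

```text
time_s: 3.45
eef_pos: [0.4537, 0.0784, 0.0333]
ee_rot: [[1.0, 0.007, -0.001], [0.007, -1.0, 0.0], [-0.001, -0.0, -1.0]]
wrist_force: [-0.0, 0.7, 0.5]
width: 0.0003
finger_force: 0.0
```

```bash
python3 -c "
from h import *
go([.480,.08,.0335])"
```

```text
t 3.45 tcp [0.4537 0.0784 0.0333] F [-0.   0.7  0.5] shift [ 2.63 -0.14 -0.03] turn 0.0007 w 0.00034918298705357187
```

Push slowly toward the fence.

Call:
apply_moves(rows="0.3 0 0 0;0.6 0 0 0;0.8 0 0 0;1.0 0 0 0;1.2 0 0 0;1.4 0 0 0;1.6 0 0 0;1.8 0 0 0")

```text
time_s: 4.12
eef_pos: [0.4719, 0.0786, 0.0336]
ee_rot: [[1.0, 0.007, -0.001], [0.007, -1.0, 0.0], [-0.001, -0.0, -1.0]]
wrist_force: [-1.4, 0.1, 1.4]
width: 0.0004
finger_force: 0.8
```

Call:
apply_moves(rows="0.1 0 0 0;0.2 0 0 0;0.3 0 0 0;0.4 0 0 0;0.5 0 0 0;0.5 0 0 0")

```text
time_s: 4.62
eef_pos: [0.4774, 0.0785, 0.0337]
ee_rot: [[1.0, 0.007, 0.0], [0.007, -1.0, -0.0], [0.0, 0.0, -1.0]]
wrist_force: [-1.0, 0.6, -0.0]
width: 0.0005
finger_force: 0.1
```

Call:
apply_moves(rows="0.1 0 0 0;0.2 0 0 0;0.3 0 0 0;0.3 0 0 0")

```text
time_s: 4.95
eef_pos: [0.4785, 0.0786, 0.0334]
ee_rot: [[1.0, 0.007, -0.004], [0.007, -1.0, -0.0], [-0.004, 0.0, -1.0]]
wrist_force: [-6.9, -1.6, 5.9]
width: 0.0003
finger_force: 3.5
```

Call:
apply_moves(rows="0.1 0 0 0;0.2 0 0 0;0.2 0 0 0")

```text
time_s: 5.2
eef_pos: [0.4786, 0.0786, 0.033]
ee_rot: [[1.0, 0.007, -0.008], [0.007, -1.0, -0.0], [-0.008, 0.0, -1.0]]
wrist_force: [-12.9, -2.2, 10.6]
width: 0.0005
finger_force: 6.6
```

Firm contact on the fence. Next: back off, go up, and move round to the right end.

Call:
apply_moves(rows="-0.5 0 0 0;-1.2 0 0 0;-1.4 0 -1.2 0;-1.4 0 -4 0;-1.4 2 -5 0;-0.5 5 -5 0;0.5 8.5 -5 0;1.5 11.5 -5 0")

```text
time_s: 5.87
eef_pos: [0.4987, -0.0379, 0.0845]
ee_rot: [[1.0, 0.008, 0.003], [0.008, -1.0, -0.001], [0.003, 0.001, -1.0]]
wrist_force: [1.2, 0.3, 0.5]
width: 0.0003
finger_force: 0.0
```

Call:
apply_moves(rows="1 2 0 0;1 2 0 0;1 2 0 0")

```text
time_s: 6.12
eef_pos: [0.5084, -0.0572, 0.0838]
ee_rot: [[1.0, 0.004, 0.001], [0.004, -1.0, -0.0], [0.001, 0.0, -1.0]]
wrist_force: [0.1, -0.2, 0.6]
width: 0.0005
finger_force: 0.0
```

```bash
python3 -c "
from h import *
go([.508,-.052,.0335])
p,d=snap('scene','s2')
p2,d=snap('top','t2')
cv2.imwrite('pics/c3.png',np.vstack([cv2.resize(p[190:290,200:360],None,fx=4,fy=4,interpolation=2)[:300],cv2.resize(p2[178:240,240:340],(640,300),interpolation=2)]))"
```

```text
t 6.12 tcp [ 0.5084 -0.0572  0.0838] F [ 0.1 -0.2  0.6] shift [-0.04 -0.52  5.03] turn -0.0017 w 0.0005394154991308759
```

View pics/c3.png

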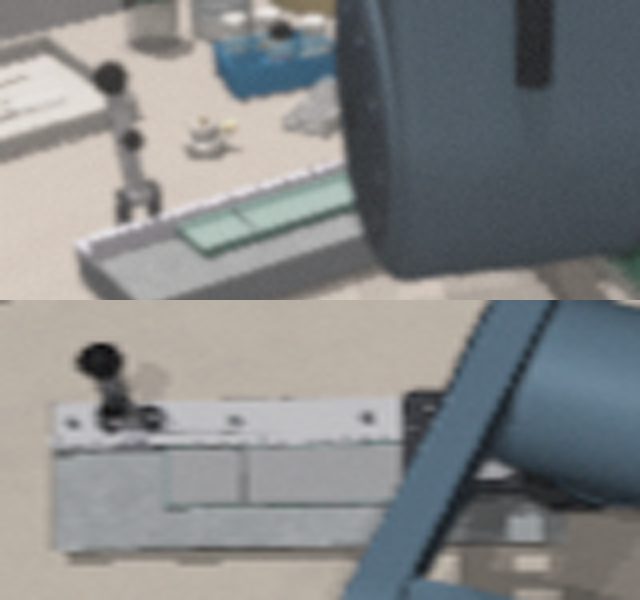

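The strip now lies flush along the fence in both views: ink at top-crop u≈245, strip left end ≈166, bed end ≈55. Go down behind the right end and push along.

Call:
apply_moves(rows="0 0 1.2 0;0 0 2.5 0;0 0 4 0;0 0 5 0;0 0 5 0")

```text
time_s: 6.63
eef_pos: [0.5059, -0.0545, 0.0316]
ee_rot: [[1.0, 0.008, -0.004], [0.008, -1.0, 0.002], [-0.004, -0.002, -1.0]]
wrist_force: [-1.0, 0.4, 0.0]
width: 0.0001
finger_force: 0.0
```

Call:
apply_moves(rows="0 -0.3 0 0;0 -0.6 0 0;0 -0.9 0 0;0 -1.2 0 0;0 -1.5 0 0;0 -1.8 0 0;0 -2.1 0 0;0 -2.4 0 0")

```text
time_s: 7.3
eef_pos: [0.5079, -0.0319, 0.0338]
ee_rot: [[1.0, 0.007, 0.0], [0.007, -1.0, -0.0], [0.0, 0.0, -1.0]]
wrist_force: [0.3, 0.0, -0.7]
width: 0.0002
finger_force: 0.0
```

Call:
apply_moves(rows="0 -0.4 0 0;0 -0.8 0 0;0 -1.2 0 0;0 -1.6 0 0;0 -2 0 0;0 -2.4 0 0;0 -2.7 0 0;0 -3 0 0")

```text
time_s: 7.97
eef_pos: [0.5076, -0.0019, 0.0337]
ee_rot: [[1.0, 0.007, -0.0], [0.007, -1.0, -0.0], [-0.0, 0.0, -1.0]]
wrist_force: [-0.5, -2.9, 2.0]
width: 0.0005
finger_force: 1.1
```

```bash
cat >> h.py <<'E'
def prof(p,cam='top',xs=np.linspace(-.013,.010,12),z=.038,y0=.06,y1=.27):
    ys=np.arange(y0,y1,.0005)
    P=np.array([[px(cam,[.508-np.sin(PSI)*(y-.091)+x,y,z]) for x in xs] for y in ys],np.float32)
    g=cv2.cvtColor(p,cv2.COLOR_BGR2GRAY).astype(np.float32)
    return ys,cv2.remap(g,P[...,0],P[...,1],cv2.INTER_CUBIC).mean(1)
def ink(p,cam='top',**k):
    ys,v=prof(p,cam,**k); b=cv2.blur(v[:,None],(1,61)).ravel(); d=b-v
    from scipy.signal import find_peaks
    i,_=find_peaks(d,height=3,distance=8);return [(round(ys[j]*1000,1),round(float(d[j]),1)) for j in i]
E
python3 -c "
from h import *
go([.508,.055,.0335])
for n in('t2','s2'):
  print(n,ink(cv2.imread('pics/%s.png'%n),{'t':'top','s':'scene'}[n[0]]))
for c in('top','scene'): print(c,ink(snap(c,c+'3')[0],c))"
```

```text
t 7.97 tcp [ 0.5076 -0.0019  0.0337] F [-0.5 -2.9  2. ] shift [ 0.08 -5.69  0.02] turn 0.0008 w 0.0005231288464511134Traceback (most recent call last):
  File "<string>", line 5, in <module>
    print(n,ink(cv2.imread('pics/%s.png'%n),{'t':'top','s':'scene'}[n[0]]))
            ~~~^^^^^^^^^^^^^^^^^^^^^^^^^^^^^^^^^^^^^^^^^^^^^^^^^^^^^^^^^^^
  File "h.py", line 24, in ink
    ys,v=prof(p,cam,**k); b=cv2.blur(v[:,None],(1,61)).ravel(); d=b-v
         ~~~~^^^^^^^^^^^
  File "h.py", line 20, in prof
    P=np.array([[px(cam,[.508-np.sin(PSI)*(y-.091)+x,y,z]) for x in xs] for y in ys],np.float32)
                 ~~^^^^^^^^^^^^^^^^^^^^^^^^^^^^^^^^^^^^^^^
  File "h.py", line 12, in px
    c=env.get_calibration(cam);q=np.array(c['intrinsics'])@(np.array(c['R'])@np.array(X)+np.array(c['t']).ravel());return q[:2]/q[2]
ValueError: time passes only in moves, steps and waits
```

```bash
python3 - <<'E'
s=open('h.py').read().replace("c=env.get_calibration(cam)","c=cal(cam)").replace("def snap","import functools\n@functools.lru_cache\ndef cal(c): return env.get_calibration(c)\ndef snap",1)
open('h.py','w').write(s)
E
python3 -c "
from h import *
for n in('t2','s2'):
  print(n,ink(cv2.imread('pics/%s.png'%n),{'t':'top','s':'scene'}[n[0]]))
for c in('top','scene'): print(c,ink(snap(c,c+'3')[0],c))"
```

```text
t2 [(np.float64(121.5), 20.5), (np.float64(159.5), 5.2), (np.float64(214.0), 12.7)]
s2 [(np.float64(126.0), 21.6), (np.float64(167.5), 35.4), (np.float64(231.0), 45.9)]
top [(np.float64(78.5), 23.3), (np.float64(104.5), 16.4), (np.float64(153.0), 24.3), (np.float64(190.5), 8.6), (np.float64(214.0), 13.0)]
scene [(np.float64(155.5), 25.5), (np.float64(197.0), 36.4), (np.float64(230.5), 45.7)]
```

Call:
apply_moves(rows="0 -0.4 0 0;0 -0.8 0 0;0 -1.2 0 0;0 -1.6 0 0;0 -2 0 0;0 -2.4 0 0;0 -2.8 0 0;0 -3.2 0 0")

```text
time_s: 8.73
eef_pos: [0.5073, 0.0302, 0.0337]
ee_rot: [[1.0, 0.007, -0.0], [0.007, -1.0, -0.0], [-0.0, 0.0, -1.0]]
wrist_force: [-0.9, -1.5, 1.2]
width: 0.0004
finger_force: 1.2
```

Call:
apply_moves(rows="0 -0.4 0 0;0 -0.8 0 0;0 -1.2 0 0;0 -1.6 0 0;0 -1.9 0 0;0 -2.1 0 0;0 -2.2 0 0;0 -2.2 0 0")

```text
time_s: 9.4
eef_pos: [0.5072, 0.052, 0.0337]
ee_rot: [[1.0, 0.007, -0.0], [0.007, -1.0, 0.0], [-0.0, -0.0, -1.0]]
wrist_force: [-1.4, -2.1, 2.3]
width: 0.0004
finger_force: 0.9
```

```bash
python3 -c "
from h import *
go([.508,.055,.0335])
for c in('top','scene'): p,d=snap(c,c+'4');print(c,ink(p,c,y0=.12,y1=.29))
a=cv2.resize(cv2.imread('pics/top4.png')[180:236,232:312],None,fx=8,fy=8,interpolation=2)[:300]
a=cv2.resize(cv2.imread('pics/top4.png')[185:235,228:308],(800,400),interpolation=2)[:400];b=cv2.resize(cv2.imread('pics/scene4.png')[230:280,200:360],(800,200),interpolation=2)
cv2.imwrite('pics/c4.png',np.vstack([a,b]))"
```

```text
t 9.4 tcp [0.5072 0.052  0.0337] F [-1.4 -2.1  2.3] shift [ 0.09 -0.3   0.02] turn 0.0009 w 0.00037500818612763183
top [(np.float64(144.0), 18.9), (np.float64(150.5), 23.8), (np.float64(175.5), 17.9), (np.float64(206.0), 20.7), (np.float64(232.5), 5.7), (np.float64(244.5), 6.9)]
scene [(np.float64(209.0), 29.0), (np.float64(231.0), 6.0), (np.float64(249.5), 42.3)]
```

View pics/c4.png

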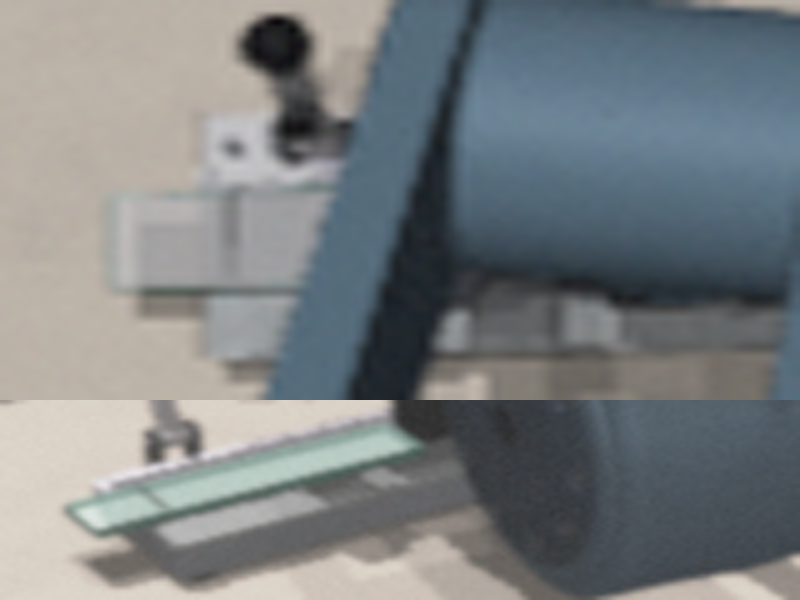

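The strip lies flush on the fence, overhanging the left end. The ink (u≈231) still lies about 1 cm inside the bed end (u≈205). I'll measure the bed end the same way.

```bash
python3 -c "
from h import *
for c,n,lo,hi in(('top','top0',-.042,.012),('scene','scene0',-.042,.012),('top','top4',-.042,-.024)):
  for a,b in((lo,hi),(lo,(lo+hi)/2),((lo+hi)/2,hi)):
    ys,v=prof(cv2.imread('pics/%s.png'%n),c,xs=np.linspace(a,b,30),z=.03,y0=.195,y1=.24)
    g=np.abs(np.gradient(cv2.GaussianBlur(v[:,None],(1,9),0).ravel()));i=g.argmax();w=g*(abs(ys-ys[i])<.004)
    print(c,n,ys[i],round((w*ys).sum()/w.sum(),4),np.round(v[::6]).astype(int).tolist())
"
```

```text
top top0 0.21850000000000003 0.2188 [153, 152, 153, 154, 154, 153, 151, 148, 163, 174, 174, 174, 174, 174, 173]
top top0 0.21850000000000003 0.2188 [152, 151, 152, 154, 155, 154, 151, 148, 163, 174, 174, 175, 175, 175, 175]
top top0 0.21850000000000003 0.2188 [154, 153, 154, 154, 153, 153, 152, 148, 162, 174, 174, 174, 173, 173, 172]
scene scene0 0.23500000000000004 0.235 [165, 165, 165, 165, 165, 165, 165, 158, 133, 103, 91, 91, 97, 124, 164]
scene scene0 0.23550000000000004 0.2356 [166, 166, 165, 166, 166, 167, 166, 160, 131, 101, 91, 90, 91, 111, 157]
scene scene0 0.23400000000000004 0.2341 [164, 165, 165, 166, 165, 163, 164, 157, 135, 105, 92, 92, 102, 136, 171]
top top4 0.21400000000000002 0.2139 [155, 157, 159, 162, 162, 160, 156, 146, 151, 160, 161, 162, 162, 161, 170]
top top4 0.21850000000000003 0.2188 [151, 157, 159, 161, 160, 159, 157, 155, 169, 180, 181, 182, 182, 181, 181]
top top4 0.23700000000000004 0.2366 [158, 157, 159, 162, 164, 161, 155, 136, 133, 142, 142, 143, 144, 142, 160]
```

```bash
python3 -c "
from h import *
def cross(c,n,lo,hi,y0,y1,z):
    ys,v=prof(cv2.imread('pics/%s.png'%n),c,xs=np.linspace(lo,hi,40),z=z,y0=y0,y1=y1)
    m=(np.median(v[:20])+np.median(v[-20:]))/2
    s=np.flatnonzero(np.diff(np.sign(v-m)));return np.round(ys[s]*1000,1)
print('top L',cross('top','top0',-.042,.012,.20,.235,.03),'R',cross('top','top0',-.042,.012,-.055,-.023,.03), cross('top','top0',-.042,-.03,-.055,-.015,.03))
print('scene L',cross('scene','scene0',-.042,.012,.20,.227,.03),'R',cross('scene','scene0',-.042,-.03,-.05,-.01,.03))
for c in('top','scene'):
  ys,v=prof(cv2.imread('pics/%s4.png'%c),c,y0=.195,y1=.222);d=np.clip(v[:1]*0+np.percentile(v,70)-v,0,None);d[d<d.max()*.3]=0
  print(c,'ink centroid',(d*ys).sum()/d.sum())
  ys,v=prof(cv2.imread('pics/%s4.png'%c),c,y0=.235,y1=.27);print(np.round(v[::3]).astype(int).tolist())
"
```

```text
top L [219.] R [-38.] [-37.]
scene L [218.5] R [-49.5 -28. ]
top ink centroid 0.20645401328922297
[171, 178, 185, 186, 179, 171, 168, 169, 173, 178, 179, 179, 179, 178, 178, 178, 178, 178, 178, 178, 177, 176, 176, 176]
scene ink centroid 0.20914685861819687
[193, 197, 202, 205, 207, 208, 205, 193, 174, 157, 157, 172, 191, 204, 210, 211, 211, 211, 212, 212, 212, 212, 212, 212]
```

Call:
apply_moves(rows="0 -0.15 0 0;0 -0.3 0 0;0 -0.45 0 0;0 -0.6 0 0;0 -0.75 0 0;0 -0.85 0 0;0 -0.9 0 0;0 -0.9 0 0")

```text
time_s: 10.17
eef_pos: [0.5073, 0.0609, 0.0337]
ee_rot: [[1.0, 0.007, 0.0], [0.007, -1.0, 0.0], [0.0, -0.0, -1.0]]
wrist_force: [-0.4, -1.0, 0.4]
width: 0.0004
finger_force: 0.6
```

```bash
python3 -c "
from h import *
go([.508,.0615,.0335])
for c in('top','scene'):
  p,_=snap(c,c+'5')
  ys,v=prof(p,c,y0=.203,y1=.23);d=np.clip(np.percentile(v,70)-v,0,None);d[d<d.max()*.3]=0
  print(c,'ink centroid',(d*ys).sum()/d.sum(),np.round(v[::3]).astype(int).tolist(),ink(p,c,y0=.17,y1=.29))
"
```

```text
t 10.17 tcp [0.5073 0.0609 0.0337] F [-0.4 -1.   0.4] shift [ 0.07 -0.06  0.02] turn 0.0008 w 0.0003993649247923755
top ink centroid 0.21538876260572515 [159, 159, 158, 158, 159, 161, 153, 137, 129, 134, 146, 157, 166, 167, 165, 165, 165, 165] [(np.float64(186.0), 17.0), (np.float64(215.0), 27.4), (np.float64(238.0), 5.4), (np.float64(253.5), 16.4)]
scene ink centroid 0.21778826161993328 [187, 187, 188, 189, 189, 189, 188, 184, 178, 169, 166, 171, 180, 187, 191, 193, 192, 190] [(np.float64(218.0), 19.3), (np.float64(234.0), 3.7), (np.float64(258.5), 43.8)]
```

Call:
apply_moves(rows="0 -0.03 0 0;0 -0.06 0 0;0 -0.06 0 0;0 0.6 0 0;0 1.5 0 0;0 1.5 -2 0;0 1.5 -6 0;0 1.5 -10 0")

```text
time_s: 10.93
eef_pos: [0.5057, 0.0451, 0.1334]
ee_rot: [[1.0, 0.006, -0.004], [0.006, -1.0, 0.001], [-0.004, -0.001, -1.0]]
wrist_force: [1.2, -0.6, 0.4]
width: 0.0005
finger_force: 0.0
```

Call:
apply_moves(rows="0 0 -3 0;0 0 -6.5 0;2.5 -2 -6.5 0;5 -4.5 -6.5 0;7.5 -7 -6.5 0;9.5 -10 -6.5 0;9.5 -13 -6.5 0;9.5 -13 -6.5 0")

```text
time_s: 11.6
eef_pos: [0.6018, 0.1803, 0.1983]
ee_rot: [[1.0, 0.01, -0.0], [0.01, -1.0, 0.002], [-0.0, -0.002, -1.0]]
wrist_force: [-0.9, -0.3, 0.0]
width: 0.0007
finger_force: 0.0
```

```bash
python3 -c "
from h import *
go([.606,.178,.113])
for c in('top','scene'):
  p,_=snap(c,c+'6')
  print(c,ink(p,c,y0=.17,y1=.29))
a=cv2.resize(cv2.imread('pics/top6.png')[185:235,228:328],(800,400),interpolation=2);b=cv2.resize(cv2.imread('pics/scene6.png')[230:280,200:360],(800,200),interpolation=2)
cv2.imwrite('pics/c6.png',np.vstack([a,b]))"
```

```text
t 11.6 tcp [0.6018 0.1803 0.1983] F [-0.9 -0.3  0. ] shift [0.42 0.25 8.53] turn 0.0039 w 0.0006971862668005573
top [(np.float64(187.0), 53.1), (np.float64(201.5), 32.4), (np.float64(239.5), 20.4)]
scene [(np.float64(218.5), 22.8), (np.float64(259.0), 43.9)]
```

View pics/c6.png

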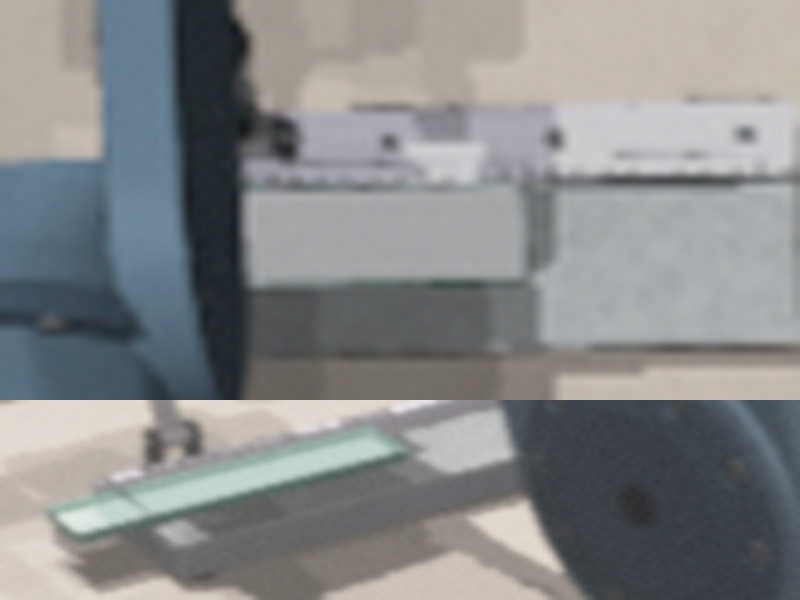

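The strip is flush on the fence along its whole length (right end u≈525), with the ink at the bed end in the scene view. Next, go down behind the knob.

Call:
apply_moves(rows="0.5 0.2 2 0;0.5 0.2 4 0;0.5 0.2 6 0;0.5 0.2 8 0;0.5 0.2 8.5 0;0.5 0.2 8.5 0;0.5 0.2 8.5 0")

```text
time_s: 12.28
eef_pos: [0.6068, 0.1734, 0.1144]
ee_rot: [[1.0, 0.006, 0.0], [0.006, -1.0, -0.0], [0.0, 0.0, -1.0]]
wrist_force: [0.1, 0.2, 1.2]
width: -0.0002
finger_force: 0.0
```

```bash
python3 -c "
from h import *
go([.556,.178,.113])
print(pt('top',293.2,185+235/8,.038),pt('top',293.2,185+235/8,.03))"
```

```text
t 12.28 tcp [0.6068 0.1734 0.1144] F [0.1 0.2 1.2] shift [-5.08 -0.49  0.14] turn -0.0004 w -0.00017237045610786765
[0.50554586 0.07331477 0.038     ] [0.50620899 0.07392645 0.03      ]
```

Call:
apply_moves(rows="-0.4 -0.2 0 0;-0.8 -0.4 0 0;-1.2 -0.4 0 0;-1.6 -0.4 0 0;-2 -0.4 0 0;-2.4 -0.4 0 0;-2.8 -0.4 0 0;-3.2 -0.4 0 0")

```text
time_s: 12.95
eef_pos: [0.5741, 0.1782, 0.1139]
ee_rot: [[1.0, 0.007, 0.0], [0.007, -1.0, 0.0], [0.0, -0.0, -1.0]]
wrist_force: [1.1, 0.1, 0.4]
width: 0.0002
finger_force: 0.3
```

Call:
apply_moves(rows="-0.4 0 0 0;-0.8 0 0 0;-1.2 0 0 0;-1.6 0 0 0;-2 0 0 0;-2.3 0 0 0;-2.5 0 0 0;-2.5 0 0 0")

```text
time_s: 13.62
eef_pos: [0.5489, 0.1781, 0.1136]
ee_rot: [[1.0, 0.007, -0.0], [0.007, -1.0, -0.0], [-0.0, 0.0, -1.0]]
wrist_force: [-0.1, 0.7, 0.5]
width: 0.0003
finger_force: 0.0
```

```bash
python3 -c "
from h import *
go([.61,.178,.2])
p,d=snap('scene','s7')
cv2.imwrite('pics/c7.png',cv2.resize(p[180:290,190:340],None,fx=5,fy=5,interpolation=2))"
```

```text
t 13.62 tcp [0.5489 0.1781 0.1136] F [-0.1  0.7  0.5] shift [ 6.11  0.05 -8.64] turn 0.0008 w 0.0003396598328571095
```

View pics/c7.png

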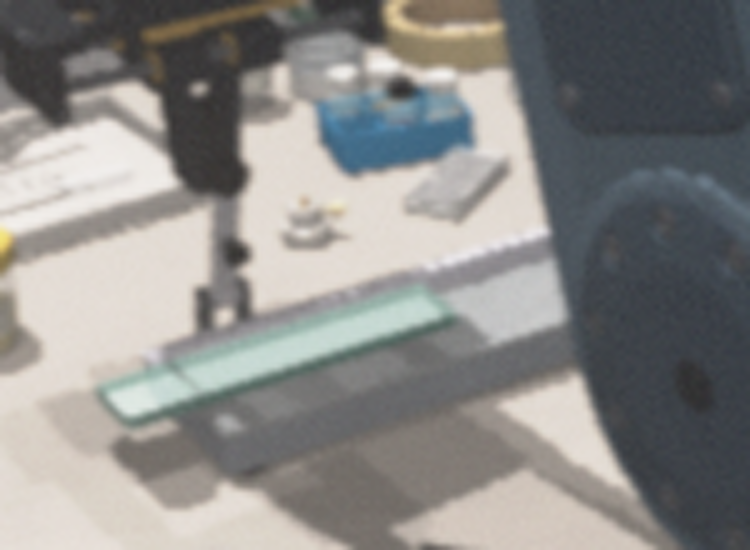

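The knob (crop ~(230,178)) is now just past upright, with the fingers behind it. Push a little further, then let it sink.

Call:
apply_moves(rows="-0.3 0 0 0;-0.6 0 0 0;-0.9 0 0 0;-1.2 0 0 0;-1.5 0 0 0;-1.5 0 0 0;-1.5 0 0 0;-1.5 0 0 0")

```text
time_s: 14.33
eef_pos: [0.5345, 0.1779, 0.1138]
ee_rot: [[1.0, 0.007, 0.0], [0.007, -1.0, 0.0], [0.0, -0.0, -1.0]]
wrist_force: [0.2, -0.2, 0.7]
width: 0.0002
finger_force: 0.0
```

Call:
apply_moves(rows="1 0 0 0;2 0 -1 0;2 0 -4 0;2 0 -7 0;4 0 -9 0;6 1 -9 0;6 4 -9 0;6 7 -9 0")

```text
time_s: 15.0
eef_pos: [0.5967, 0.1081, 0.2043]
ee_rot: [[1.0, 0.009, 0.002], [0.009, -1.0, -0.0], [0.002, 0.0, -1.0]]
wrist_force: [-0.0, -0.2, 0.2]
width: 0.0007
finger_force: 0.0
```

Call:
apply_moves(rows="-3 3 0 0;-6 6 0 0;-9 9 0 0;-12 12 0 0;-14 15 0 0;-16 18 0 0;-17 21 0 0;-17 21 0 0")

```text
time_s: 15.67
eef_pos: [0.4256, -0.1075, 0.2045]
ee_rot: [[1.0, 0.002, 0.001], [0.002, -1.0, -0.003], [0.001, 0.003, -1.0]]
wrist_force: [-0.0, -0.0, -0.0]
width: 0.0002
finger_force: 0.0
```

Call:
apply_moves(rows="0 0 0 0;0 0 0 0;0 0 0 0;0 0 0 0;0 0 0 0;0 0 0 0")

```text
time_s: 16.17
eef_pos: [0.4266, -0.102, 0.2036]
ee_rot: [[1.0, 0.008, -0.0], [0.008, -1.0, 0.0], [-0.0, -0.0, -1.0]]
wrist_force: [0.2, 0.8, 0.1]
width: 0.0008
finger_force: 0.0
```

```bash
python3 -c "
from h import *
go([.61,.178,.2])
p,d=snap('scene','s8');t,d=snap('top','t8')
print(ink(p,'scene',y0=.19,y1=.29,xs=np.linspace(-.015,0,10)),ink(t,'top',y0=.19,y1=.29,xs=np.linspace(-.015,0,10)))
cv2.imwrite('pics/c8.png',np.vstack([cv2.resize(p[220:280,190:340],(750,300),interpolation=2),cv2.resize(t[180:240,220:370],(750,300),interpolation=2)]))"
```

```text
t 16.17 tcp [ 0.4266 -0.102   0.2036] F [0.2 0.8 0.1] shift [ 18.58 -27.84   0.36] turn 0.0024 w 0.0008415192066045031
[(np.float64(218.5), 20.6), (np.float64(235.0), 8.4), (np.float64(259.0), 56.9)] [(np.float64(215.0), 24.9), (np.float64(238.0), 5.7), (np.float64(253.0), 15.0)]
```

View pics/c8.png

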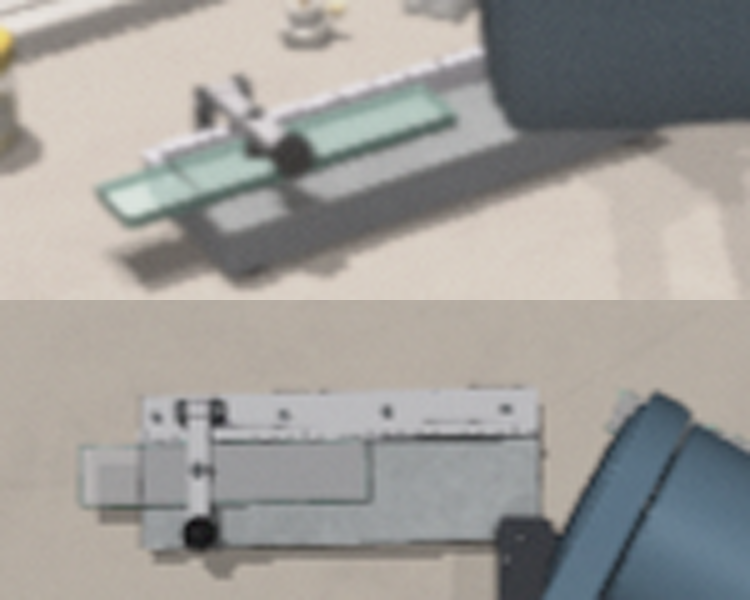

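The arm is down across the glass (knob at scene crop (292,155)). The ink line is in line with the board's end (top crop u≈142), the strip is flush with the fence, and the tool is clear. I'll let it settle and hand in.

Call:
apply_moves(rows="0 0 -1 0;0 0 -2 0;0 0 -2 0;0 0 -2 0;0 0 -2 0;0 0 -2 0;0 0 -2 0;0 0 -2 0")

```text
time_s: 16.93
eef_pos: [0.4261, -0.1027, 0.2234]
ee_rot: [[1.0, 0.007, -0.001], [0.007, -1.0, 0.0], [-0.001, -0.0, -1.0]]
wrist_force: [-0.1, -0.3, -1.2]
width: 0.0004
finger_force: 0.0
```

Call:
apply_moves(rows="0 0 0 0;0 0 0 0;0 0 0 0;0 0 0 0;0 0 0 0;0 0 0 0;0 0 0 0;0 0 0 0")

```text
time_s: 17.6
eef_pos: [0.4263, -0.1028, 0.2237]
ee_rot: [[1.0, 0.007, 0.0], [0.007, -1.0, -0.0], [0.0, 0.0, -1.0]]
wrist_force: [-0.1, 0.2, -0.2]
width: 0.0007
finger_force: 0.0
```

```bash
python3 -c "
from h import *
a=cv2.imread('pics/s8.png')[215:285,190:290].astype(int);p,d=snap('scene');print(abs(p[215:285,190:290].astype(int)-a).mean(),abs(p[240:255,225:255].astype(int)-a[25:40,35:65]).mean())
print(env.close_job())"
```

```text
1.3162380952380952 1.568148148148148
the job is handed in; nothing more can be done
None
```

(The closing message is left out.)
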